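# Fit the keyed filter cartridge in the bench dust extractor

## Robot

A 6-joint arm with a two-finger parallel gripper is mounted at the origin on the work surface. World frame = base frame: x ahead of the robot, y to its left, z up, the work surface at z = 0. Lengths are in m, angles in rad, forces in N, time in s.
With the tool pointing down it reaches from about 0.3 to 0.875 m from the base axis. Payload 6.4 kg.
Tool frame: the origin (TCP) lies midway between the tips of the shut fingers; the grasp point (between the pads) lies env.grasp_offset behind it (env.grasp_offset is the distance from the TCP to the grasp point, in m); z points along the fingers, y is the line along which they close (so a half turn about z gives the same grasp; the last joint's range is limited). The gripper opens to 88 mm and grips with 3 to 60 N. Pads are 18 mm wide; open, the fingers measure 123 mm over their backs; the gripper's body (75 mm by 187 mm) begins 45 mm behind the grasp point.
Start: joints at [-1.332, 0.181, 1.607, -0, 1.354, -0.206], TCP at [0.247, -0.519, 0.239] pointing down, gripper open.
Joint ranges: [-2.99, 2.99], [-0.89, 2.07], [0.3, 2.58], [-1.14, 4.28], [0, 2.63], [-3.12, 3.12]. Speed limits (rad/s): [2.57, 2.57, 3.01, 3.14, 3.14, 3.14].

## Interface

Orientations are given as a 3x3 rotation matrix whose columns are the frame's x, y, z axes.
In Python, from workcell import env gives the robot as it stands.
- The arm moves only by the tool play_rows, never from a script. Its argument "rows" is a list that holds one entry, the list of rows, each a list of 4 numbers: the shift along the tool's x, y, z in cm, then the turn about the tool's z in rad. In form: [[[dx, dy, dz, roll], ...]]. A call has 1 to 8 rows; each row is the pose to reach, as a shift and turn from the pose commanded when the call began, along the tool's axes at that moment; what a row does not reach only later rows make up. A row lasts 1/12 s, in which the tool goes at most 41.7 mm and 7.16 degrees, less where a joint would pass 70% of its speed; a pose out of reach is approached as far as the arm can. A call with a gripper value outside its range is refused whole. "gripper" is the opening, from 0 (shut) to 1 (fully open), set as the call begins (left out, the last holds). The fingers move at their own pace and stop on an object; "force" is the grip in N (left out, the last holds). Time passes only in rows, so rows that repeat a pose let the fingers close. It gives the time, the measured TCP pose, the force, the opening and the grip force at its end, in the units of the state.
- env.get_state(): the state, without advancing time (a new reading comes with each control period).
- env.get_image(name): name is "side" or "top" or "wrist"; returns (picture, depth): 384x512x3 uint8, red, green, blue; 384x512 float32, m along the optical axis (not along the pixel's ray), 0 where there is no reading.
- env.camera_params(name): a dict with "fov_y" (degrees; the focal length in pixels is half the picture's height over the tangent of half this angle, whatever the lens; pixels are square), "cx", "cy" (the principal point, pixels), "pose" (4x4, takes a point from camera to world coordinates). Camera axes: x right, y down, z forward; pixel columns grow to the right and rows downward; lengths in m; the calibration is good to about 2 mm. A picture is of the moment at which its call begins: read the wrist's pose just before it. camera_params takes no time and is no camera call; for the wrist camera it gives the pose at the moment of the call.
- env.hand_in(): hands the job in; it is judged then, once.
The state is a dict: "clock": time; "q": joint angles; "joint_vel": joint speeds; "tau": joint torques, N m; "ee_pos": TCP position; "ee_rot": TCP orientation; "ft_force": force on the tool from outside, world axes, zero at the start; "wrist_torque": the same for the moment, N m; "width": finger opening in m; "gripper_force": force on a finger pad.
Only numpy, scipy, OpenCV 4.12 (cv2) and the standard library are available. Lean on these libraries where they do the work, as an engineer would, in place of code of your own. Each camera call takes 0.05 s, during which the arm holds its last target. There are 200 camera calls.

## Task

Fit the filter cartridge in the carver's bench dust extractor: keep hold of it by its grip bar while you push it upright down through the spring flap of the filter bay, and turn it in line with the long side of the housing until its key drops into the slot and it sits fully home. Then let go and draw out, so that both leaves of the flap close over it. Leave the other things on the bench where they stand.

Things in the scene. Friction and masses are not known exactly. Their poses are not given: they have to be found in the camera images.
- cartridge: Filter cartridge, upright, 100 mm tall: paper cylinder with grey end caps, 54 mm diameter, 10 to 76 mm above the origin; under it its key, 44 mm long (its y), 30 wide (x), 10 high; on top a black grip bar 28 mm long (y), 16 thick (x), at 76 to 100 mm. Key and bar are parallel; half a turn makes no difference. Origin: centre of the key's underside, z up. 0.2 to 0.4 kg.
- extractor: Dust extractor, fixed: a grey sheet-metal box 335 mm long (its y), 160 deep (x), 162 high, with a round inlet hood out to 155 mm at +x. Origin: on the bench under the axis of the filter bay. The box runs from 65 mm on the bay's +y side to 270 mm on its -y side (fan section with a 25 mm high carrying handle at the end). Its top is clear around the bay. The seat's slot runs along y, the long side.
- bay_mouth (a point): Centre of the bay's rectangular mouth in the extractor's top, 162 mm above the bench: 92 mm along the extractor's x, 62 along y, closed by a flap of two sprung steel leaves just below the top. It keeps this size to 48 mm down; from 56 to 68 mm down a funnel leads into a round bore, 58 mm diameter, down to the seat at 119 mm. Axes as the extractor.
- bay_seat (a point): Centre of the keyed seat plate at the bore's bottom, 43 mm above the bench, with a slot 48 mm long (y), 34 wide (x), 14 deep for the key. Out of line by more than about 5 degrees the key stands on the plate, cartridge origin at this height, and the leaves cannot close. Fully home, the shoulder rests on the plate: origin 10 mm below this point, bar top 29 mm below the mouth.
- flap_a (a joint): Leaf of the flap hinged at the mouth's +y edge, 88 by 30 mm, swinging down into the bay. 0 is closed (level), 1.55 hangs open (rad). A light spring closes it; pushing a cartridge through both leaves takes some 5 to 15 N.
- flap_b (a joint): The other leaf, hinged at the mouth's -y edge; the same values.
- drum: Bystander: grey coarse pre-filter drum, 76 mm diameter, 60 mm high with a 10 mm round knob on top. Origin under its centre.
- mug: Bystander: dark mug without handle, 80 mm diameter, 85 mm high. Origin under its centre.
- stone: Bystander: green-grey stone block, 95 by 60 mm, 44 mm high. Origin under its centre.
- burr_stand: Bystander: white round tiered stand full of small burrs, 124 mm diameter, about 95 mm high. Origin under its centre.
- brush: Bystander: brush with a wooden handle, 170 mm long, lying flat.
- basket: Bystander: white plastic basket of stones, 130 by 170 mm, 55 mm high. Origin under its centre.
Not all that is in view belongs to the job. What is shaped like the cartridge but orange or yellow is not meant.

How it is judged:
On the way, in this order (a step that is already met when the one before it is completed fails the run):
1. the cartridge is pushed through the flap, both leaves swung down, while it is held in the fingers (value of joint each of flap_a, flap_b above 0.8 rad and contact force between the fingers and cartridge above 0.5 N and z of cartridge in the frame of bay_mouth below -0.04 m and z of cartridge in the frame of bay_seat above 0.004 m and angle between cartridge's own z axis and vertical below 0.25 rad), for 0.1 s.
2. the key has dropped into the slot and the cartridge is fully home (z of cartridge in the frame of bay_seat below -0.007 m and horizontal distance between cartridge and bay_seat below 0.005 m and angle between cartridge's own z axis and vertical below 0.08 rad and angle between the y axis of cartridge and the y axis of extractor, either way round below 0.12 rad), for 0.2 s.
At the end, for the whole second after the job is handed in: The cartridge is released and at rest in the bay, upright, on the bay's axis within 5 mm, in line with the housing within 0.12 rad, its key in the slot and its shoulder within 3 mm of the seat; both flap leaves are closed (below 0.12 rad) (all of step 2 and value of joint each of flap_a, flap_b below 0.12 rad and linear speed of cartridge below 0.02 m/s and contact force between the fingers and cartridge below 0.05 N); the robot touches nothing.
It fails at once if a bystander is shifted more than 30 mm (distance of any of drum, mug, stone, burr_stand, brush, basket from where it was at the start of the episode above 0.03 m).
It fails at once if a bystander is tipped over (angle between any of drum, mug, stone, burr_stand, basket's own z axis and vertical above 0.5 rad).
It also fails if it takes over 42 s, if anything falls off the work surface, if the arm or the gripper's body presses on something with over 40 N, if the wrist force passes 120 N, or if a joint passes its speed limit or range.

## Working session

There is one attempt and no reset: what is moved stays moved. The work goes in short steps, Python scripts to look and compute and a tool call to move; the robot and the scene stay as the last step left them, time stands still between calls to the robot, and variables do not carry over. Pictures are saved under pics/ and viewed, at most 10 in all, crops included, and the job is handed in when it is done.

Besides the shell and the picture viewer there is one more tool, called after "Emit:" by a JSON object that holds its "name" and its "arguments", one argument or row to a line. play_rows: Moves the arm, as the interface text tells. Its arguments: {"type":"object","properties":{"rows":{"type":"array","items":{"type":"array","items":{"type":"array","items":{"type":"number"}}}},"gripper":{"type":"number"},"force":{"type":"number"}},"required":["rows"]}

```bash
mkdir -p pics; ls; cat > h.py <<'E'
from workcell import env
import numpy as np, cv2
def K(p):
    f=192/np.tan(np.radians(p["fov_y"])/2); return f,p["cx"],p["cy"]
def pts(p,d):
    f,cx,cy=K(p); v,u=np.mgrid[:384,:512]
    c=np.stack([(u-cx)/f*d,(v-cy)/f*d,d],-1); T=np.array(p["pose"])
    return c@T[:3,:3].T+T[:3,3]
def ray(p,u,v,z):
    f,cx,cy=K(p); T=np.array(p["pose"]); r=T[:3,:3]@[(u-cx)/f,(v-cy)/f,1]
    return T[:3,3]+r*(z-T[2,3])/r[2]
def grab(n):
    p=env.camera_params(n); i,d=env.get_image(n); np.savez(f"{n}.npz",i=i,d=d,P=p["pose"],k=[p["fov_y"],p["cx"],p["cy"]]); return p,i,d
def load(n):
    z=np.load(f"{n}.npz"); return dict(pose=z["P"],fov_y=z["k"][0],cx=z["k"][1],cy=z["k"][2]),z["i"],z["d"]
E
python3 - <<'E'
from h import *
ims=[]
for n in["top","side"]:
    p,i,d=grab(n); print(n,p); cv2.imwrite(f"pics/{n}0.png",cv2.resize(i[...,::-1],(800,600)))
s=env.get_state(); print(s["clock"],env.grasp_offset,s["ee_rot"])
E
```

```text
pics
top {'fov_y': 55.43394165705067, 'cx': 254.68113289078985, 'cy': 191.0938215837537, 'pose': array([[-0.0275738 , -0.99082846,  0.13228243,  0.440893  ],
       [-0.99961339,  0.02685826, -0.00719077,  0.2238569 ],
       [ 0.00357194, -0.13242956, -0.99118598,  1.20418828],
       [ 0.        ,  0.        ,  0.        ,  1.        ]])}
side {'fov_y': 51.31671723183017, 'cx': 252.61873810955106, 'cy': 191.03467419288611, 'pose': array([[-7.19371504e-01,  4.84442103e-01, -4.97815717e-01,
         1.17347039e+00],
       [ 6.94624988e-01,  5.00797010e-01, -5.16428583e-01,
         8.17953351e-01],
       [-8.75126442e-04, -7.17299242e-01, -6.96764688e-01,
         9.74430628e-01],
       [ 0.00000000e+00,  0.00000000e+00,  0.00000000e+00,
         1.00000000e+00]])}
0.1 0.0187 [[ 9.02704354e-01  4.30261230e-01 -3.50985829e-04]
 [ 4.30261249e-01 -9.02703175e-01  1.49527738e-03]
 [ 3.26523864e-04 -1.50080901e-03 -9.99998820e-01]]
```

View pics/top0.png

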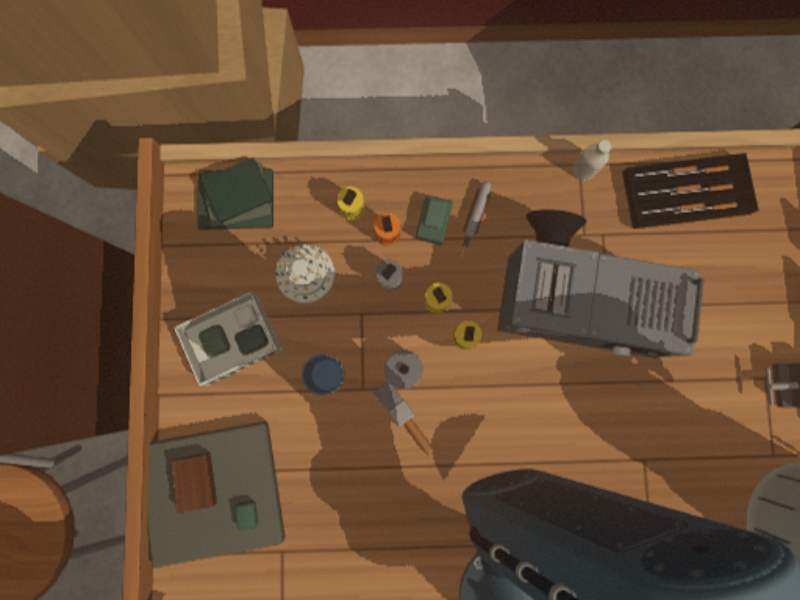

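View pics/side0.png

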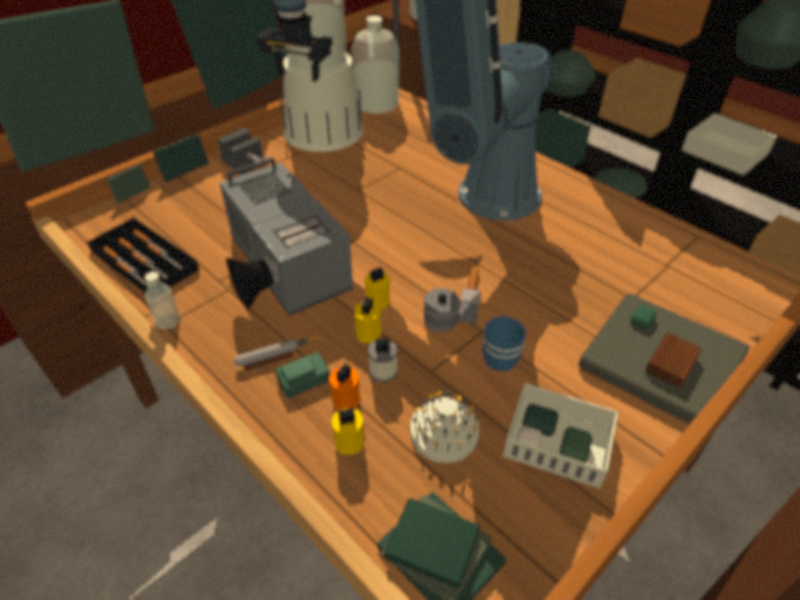

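The top view (800 px scale) shows the things that could be taken for the cartridge:
- grey cartridge with a black bar at (388,273)
- yellow ones at (350,202), (438,296) and (467,334)
- orange one at (388,228)
- grey drum with a round knob at (403,369)

I choose the grey one at (388,273), which is at side view (382,358). The extractor's flap is at (553,287).

```bash
python3 - <<'E'
from h import *
def rect(P,lab):
    xy=P[:,:2]; r=cv2.minAreaRect((xy*1000).astype(np.float32)); b=cv2.boxPoints(r)
    print(lab,len(P),"z",np.median(P[:,2]).round(4),"c",np.round(r[0],1),"size",np.round(r[1],1),"ang",round(r[2],2),"mean",xy.mean(0).round(4))
for n,(u,v) in dict(top=(248,175),side=(245,229)).items():
    p,i,d=load(n); W=pts(p,d); dark=i.max(-1)<75
    w=np.zeros((384,512),bool); w[v-22:v+22,u-22:u+22]=1
    m=w&dark&(W[...,2]>.085)&(W[...,2]<.115)
    rect(W[m],n+" bar")
    c=w&(W[...,2]>.07)&(W[...,2]<.082); 
    if c.sum()>5: rect(W[c],n+" cap")
    m=(W[...,2]>.154)&(W[...,2]<.170)
    k,l,s,ce=cv2.connectedComponentsWithStats(m.astype(np.uint8)); j=1+s[1:,4].argmax()
    rect(W[l==j],n+" box top"); print(s[j])
p,i,d=load("top")
a=cv2.resize(i[140:215,215:290,::-1],(400,400),interpolation=cv2.INTER_CUBIC)
b=cv2.resize(i[145:230,310:395,::-1],(400,400),interpolation=cv2.INTER_CUBIC)
cv2.imwrite("pics/crop.png",np.hstack([a,b]))
E
```

```text
top bar 51 z 0.0994 c [644.4 234.1] size [16.2 26.5] ang 48.15 mean [0.6436 0.2338]
top cap 166 z 0.0753 c [662.2 241.5] size [91.4 52.1] ang 24.42 mean [0.6434 0.234 ]
top box top 6227 z 0.1612 c [ 572.6 -169.3] size [334.5 162.1] ang 78.53 mean [ 0.5717 -0.1665]
[ 327  154  122   74 6227]
side bar 61 z 0.0972 c [685.3 235.6] size [ 20.5 101.6] ang 87.78 mean [0.6525 0.2389]
side cap 208 z 0.0749 c [685.5 248.2] size [135.4  52.9] ang 17.21 mean [0.6784 0.2447]
side box top 2791 z 0.161 c [ 574.6 -166.3] size [340.  162.9] ang 78.64 mean [ 0.5805 -0.1511]
[ 140  105   84   64 2791]
```

View pics/crop.png

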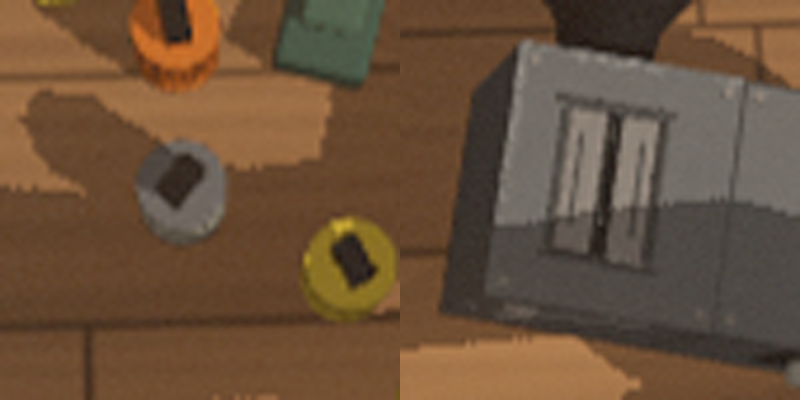

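The crop confirms the choice: a grey-white cartridge with a black bar at crop (180,180). The bay's two-leaf flap is at crop (610,180). Next I work out the move for a wrist look over the bay.

```bash
cat >> h.py <<'E'
def go(x,y,z,ya):
    s=env.get_state(); R=np.array(s["ee_rot"]); t=R.T@(np.array([x,y,z])-s["ee_pos"])*100
    a=np.degrees(np.arctan2(R[1,1],R[0,1])); r=-(ya-a+180)%360-180
    print("t",s["clock"],"q6",round(s["q"][5],2),"shift cm",t.round(2),"roll",np.radians(r).round(3),"yang",a.round(2),"pos",np.round(s["ee_pos"],4),"f",np.round(s["ft_force"],1))
E
python3 - <<'E'
from h import *
p,i,d=load("top")
print(ray(p,354.6-.0,183.2,.162))
T=np.eye(4);s=env.get_state();T[:3,:3]=s["ee_rot"];T[:3,3]=s["ee_pos"]
print((np.linalg.inv(T)@env.camera_params("wrist")["pose"]).round(3), env.camera_params("wrist")["fov_y"])
go(.593,-.069,.33,-11.47)
E
```

```text
[ 0.59515607 -0.07283874  0.162     ]
[[ 0.    -0.964 -0.266  0.068]
 [ 1.     0.     0.001  0.   ]
 [-0.001 -0.266  0.964 -0.146]
 [ 0.     0.     0.     1.   ]] 66.509727723582
t 0.1 q6 -0.21 shift cm [ 50.55 -25.72  -9.15] roll -0.926 yang -64.52 pos [ 0.2473 -0.5186  0.2379] f [ 0.   1.1 -0.4]
```

Emit:
{"name": "play_rows", "arguments": {
  "rows": [
    [[3,-1.5,-3,-0.1],[6,-3,-6,-0.2],[9.5,-5,-9,-0.3],[13,-6.5,-9,-0.4],[16.5,-8.5,-9,-0.5],[20,-10,-9,-0.6],[23.5,-12,-9,-0.7],[27,-14,-9,-0.8]]
  ],
  "gripper": 1
}}

```text
clock: 0.77
ee_pos: [0.4308, -0.2758, 0.3286]
ee_rot: [[0.316, 0.949, -0.0], [0.949, -0.316, 0.0], [0.0, -0.0, -1.0]]
ft_force: [1.1, -0.3, 0.2]
width: 0.0884
gripper_force: 0.0
```

```bash
python3 -c "
from h import *
go(.593,-.069,.33,-11.47)"
```

```text
t 0.7667 q6 -0.48 shift cm [24.75  8.86 -0.14] roll -0.121 yang -18.41 pos [ 0.4308 -0.2758  0.3286] f [ 1.1 -0.3  0.2]
```

Emit:
{"name": "play_rows", "arguments": {
  "rows": [
    [[3.5,1.3,0,-0.02],[7,2.5,0,-0.04],[10.5,3.8,0,-0.06],[14,5,0,-0.08],[17.5,6.3,0,-0.1],[21,7.6,0,-0.121],[24.75,8.9,0,-0.121],[24.75,8.9,0,-0.121]]
  ]
}}

```text
clock: 1.43
ee_pos: [0.5961, -0.0661, 0.3277]
ee_rot: [[0.198, 0.98, 0.0], [0.98, -0.198, 0.003], [0.003, -0.0, -1.0]]
ft_force: [-0.7, -0.4, -1.5]
width: 0.0883
gripper_force: 0.0
```

```bash
python3 - <<'E'
from h import *
p,i,d=grab("wrist"); cv2.imwrite("pics/w1.png",i[...,::-1])
W=pts(p,d); m=(W[...,2]>.155)&(W[...,2]<.169)
print("top z",np.median(W[m][:,2]))
go(.6437,.2338,.33,48.15)
E
```

```text
top z 0.1624323334757406
t 1.4833 q6 -0.11 shift cm [30.6  -1.21 -0.21] roll -1.04 yang -11.46 pos [ 0.5947 -0.0685  0.3277] f [-0.8 -1.  -0.4]
```

View pics/w1.png

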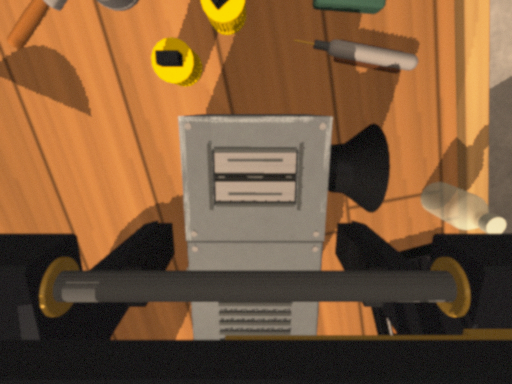

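The wrist view shows the mouth with both leaves at px x 214–297, y 148–203. The box's +y end edge is at y≈116 and its sides at x≈182 and x≈331.

```bash
python3 - <<'E'
from h import *
p,i,d=load("wrist"); W=pts(p,d)
def loc(P,c,th):
    e=np.array([np.cos(th),np.sin(th)]); return e
g=i.astype(int); m=np.zeros((384,512),np.uint8); sub=(slice(140,210),slice(205,305))
m[sub]=(g[sub].min(-1)>150)
k,l,s,ce=cv2.connectedComponentsWithStats(m)
for j in range(1,k):
    if s[j,4]>300:
        c=cv2.minAreaRect(np.argwhere(l==j)[:,::-1].astype(np.float32)); b=cv2.boxPoints(c)
        w=np.array([ray(p,u,v,.160)[:2]*1000 for u,v in b]).astype(np.float32); r=cv2.minAreaRect(w); print("leaf",s[j],np.round(r[0],1),np.round(r[1],1),r[2])
pm=np.argwhere(m)[:,::-1]
# box top by depth, visible part (rows<235)
t=(np.abs(W[...,2]-.1624)<.006); t[235:]=0
k,l,s,ce=cv2.connectedComponentsWithStats(t.astype(np.uint8)); j=1+s[1:,4].argmax(); t=l==j; print(s[j])
def fit(px): 
    w=np.array([ray(p,u,v,.162)[:2]*1000 for u,v in px],np.float32)
    q=cv2.fitLine(w,cv2.DIST_HUBER,0,.01,.01).ravel(); return q
L=[(np.where(t[v])[0].min()-.5,v) for v in range(130,230)]
R=[(np.where(t[v])[0].max()+.5,v) for v in range(130,230)]
F=[(u,np.where(t[:,u])[0].min()-.5) for u in range(195,320)]
for n,x in zip("LRF",(L,R,F)):
    q=fit(x); a=np.degrees(np.arctan2(q[1],q[0]))%180; print(n,"ang",a.round(2),"pt",q[2:].round(1))
    if n=="F": qf=q
    elif n=="L": ql=q
    else: qr=q
a=np.radians(79-.0)
th=np.mean([np.arctan2(q[1],q[0])%np.pi for q in(ql,qr)]); th=np.mean([th,(np.arctan2(qf[1],qf[0])-np.pi/2)%np.pi])
ey=np.array([np.cos(th),np.sin(th)]); ex=np.array([ey[1],-ey[0]]); print("th",np.degrees(th),"width",ex@(qr[2:]-ql[2:]))
x=ex@(qr[2:]+ql[2:])/2; y=ey@qf[2:]-65; print("bay",x*ex+y*ey)
E
```

```text
[  178   116   155   119 17127]
L ang 78.49 pt [516.9 -58.6]
R ang 78.5 pt [674.  -90.3]
F ang 168.59 pt [613.2  -7.6]
th 78.540276 width 160.27272
bay [596.2011  -70.48967]
```

Emit:
{"name": "play_rows", "arguments": {
  "rows": [
    [[3.8,-0.1,0,-0.12],[7.6,-0.3,0,-0.24],[11.4,-0.4,0,-0.36],[15.2,-0.6,0,-0.48],[19,-0.8,0,-0.6],[22.8,-0.9,0,-0.72],[26.6,-1.1,0,-0.84],[30.6,-1.2,0,-0.96]]
  ]
}}

```text
clock: 2.15
ee_pos: [0.6441, 0.2306, 0.3285]
ee_rot: [[-0.689, 0.725, -0.001], [0.725, 0.689, -0.001], [-0.0, -0.001, -1.0]]
ft_force: [1.3, -0.6, 0.6]
width: 0.0884
gripper_force: 0.0
```

```bash
python3 - <<'E'
from h import *
p,i,d=grab("wrist"); cv2.imwrite("pics/w2.png",i[...,::-1])
go(.6437,.2338,.2,48.15)
E
```

```text
t 2.2 q6 -0.59 shift cm [-0.34 -0.31 12.78] roll -0.068 yang 44.24 pos [0.6437 0.2379 0.3278] f [-3.9  1.3 -0.8]
```

View pics/w2.png

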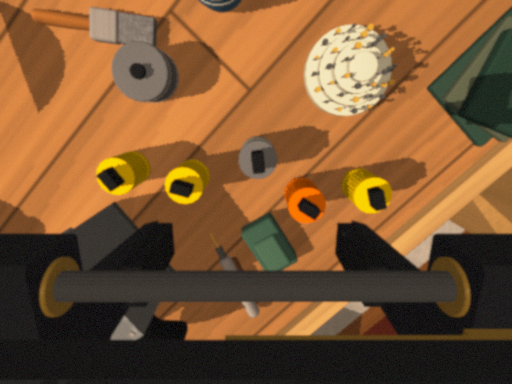

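The wrist view shows the grey cartridge at (258,158), with its black bar at about (257,161). The yellow one at (187,185) and the orange one at (305,200) are clear of partly open fingers. I move lower, centred, and measure at rest.

Emit:
{"name": "play_rows", "arguments": {
  "rows": [
    [[-0.1,-0.1,2,-0.068],[-0.2,-0.2,4,-0.068],[-0.3,-0.3,6,-0.068],[-0.3,-0.3,8,-0.068],[-0.3,-0.3,8,-0.068],[-0.3,-0.3,8,-0.068],[-0.3,-0.3,8,-0.068],[-0.3,-0.3,8,-0.068]]
  ],
  "gripper": 0.55
}}

```text
clock: 2.87
ee_pos: [0.645, 0.2257, 0.2508]
ee_rot: [[-0.733, 0.681, 0.003], [0.681, 0.733, 0.0], [-0.002, 0.002, -1.0]]
ft_force: [0.6, 1.1, 0.7]
width: 0.0485
gripper_force: 0.0
```

```bash
cat > bar.py <<'E'
from h import *
p,i,d=grab("wrist"); W=pts(p,d); s=env.get_state()
# cap by depth near expected place
near=np.linalg.norm(W[...,:2]-[.6437,.2338],axis=-1)<.045
m=near&(i.max(-1)<75)&(W[...,2]>.085)&(W[...,2]<.115); m[230:]=0
k,l,st,ce=cv2.connectedComponentsWithStats(m.astype(np.uint8)); j=1+st[1:,4].argmax(); m=l==j; print(st[j])
z=np.median(W[m][:,2]); c=max(cv2.findContours(m.astype(np.uint8),0,1)[0],key=len)[:,0]
w=np.array([ray(p,u,v,.0995)[:2]*1000 for u,v in np.argwhere(m)[:,::-1]],np.float32)
r=cv2.minAreaRect(w); print("bar z",z,"rect",np.round(r[0],1),np.round(r[1],1),round(r[2],2),"mean",w.mean(0))
u,sv,vt=np.linalg.svd(w-w.mean(0)); print("long ang",np.degrees(np.arctan2(vt[0,1],vt[0,0]))%180)
cp=near&(W[...,2]>.071)&(W[...,2]<.081); P=W[cp][:,:2]*1000
print("cap z",np.median(W[cp][:,2]),cv2.minEnclosingCircle(P.astype(np.float32)))
E
python3 bar.py
python3 - <<'E'
from h import *
i=cv2.imread("pics/w1.png").astype(int); print(i[140:210:3,255].tolist()[:24:1]); print(i[160,200:310:4].tolist())
E
```

```text
[253 157  16  28 412]
bar z 0.10033387128888441 rect [646.5 233.7] [15.5 28.7] 47.85 mean [646.6218  234.09636]
long ang 140.40384
cap z 0.07649058298764069 ((647.9334716796875, 233.0537872314453), 27.00855827331543)
[[121, 133, 145], [117, 131, 142], [106, 120, 129], [80, 91, 99], [105, 121, 138], [143, 166, 190], [118, 135, 156], [112, 131, 148], [137, 158, 183], [140, 160, 187], [140, 162, 188], [69, 79, 93], [74, 86, 99], [42, 51, 55], [120, 143, 164], [135, 159, 183], [141, 162, 187], [131, 151, 175], [94, 109, 124], [140, 162, 186], [100, 116, 134], [68, 75, 83], [94, 108, 114], [119, 134, 144]]
[[117, 132, 141], [119, 131, 140], [86, 96, 105], [74, 80, 87], [138, 162, 186], [142, 165, 190], [146, 167, 193], [106, 120, 135], [91, 108, 117], [95, 110, 121], [93, 107, 120], [93, 106, 119], [91, 107, 118], [90, 107, 117], [91, 106, 118], [92, 107, 116], [87, 103, 112], [85, 101, 111], [84, 101, 112], [85, 98, 109], [88, 102, 113], [138, 161, 185], [137, 158, 182], [142, 164, 188], [92, 104, 118], [75, 86, 94], [118, 134, 142], [120, 132, 144]]
```

```bash
python3 - <<'E'
from h import *
go(.6455,.2338,.0785,48)
E
```

```text
t 2.9167 q6 -0.66 shift cm [ 0.53  0.57 17.23] roll -0.015 yang 47.13 pos [0.645  0.2259 0.2508] f [0.9 0.1 0.8]
```

Emit:
{"name": "play_rows", "arguments": {
  "rows": [
    [[0.3,0.3,3,-0.015],[0.5,0.55,6,-0.015],[0.5,0.55,9,-0.015],[0.5,0.55,12,-0.015],[0.5,0.55,12.5,-0.015],[0.5,0.55,12.5,-0.015],[0.5,0.55,12.5,-0.015],[0.5,0.55,12.5,-0.015]]
  ]
}}

```text
clock: 3.58
ee_pos: [0.6461, 0.2338, 0.127]
ee_rot: [[-0.743, 0.669, 0.005], [0.669, 0.743, 0.001], [-0.003, 0.004, -1.0]]
ft_force: [0.4, 1.0, 0.7]
width: 0.0485
gripper_force: 0.0
```

```bash
python3 - <<'E'
from h import *
go(.6455,.2338,.0785,48)
E
```

```text
t 3.5833 q6 -0.66 shift cm [ 0.06 -0.06  4.85] roll 0.0 yang 48.02 pos [0.6461 0.2338 0.127 ] f [0.4 1.  0.7]
```

Emit:
{"name": "play_rows", "arguments": {
  "rows": [
    [[0,-0.05,1.5,0],[0,-0.05,3,0],[0,-0.05,4.2,0],[0,-0.05,4.85,0],[0,-0.05,4.85,0],[0,-0.05,4.85,0]]
  ]
}}

```text
clock: 4.08
ee_pos: [0.6448, 0.2335, 0.0761]
ee_rot: [[-0.743, 0.669, 0.002], [0.669, 0.743, 0.001], [-0.001, 0.002, -1.0]]
ft_force: [-1.1, -0.7, 4.9]
width: 0.0488
gripper_force: 2.4
```

Emit:
{"name": "play_rows", "arguments": {
  "rows": [
    [[0,0,0,0],[0,0,0,0],[0,0,0,0],[0,0,0,0],[0,0,0,0],[0,0,0,0],[0,0,0,0],[0,0,0,0]]
  ],
  "gripper": 0,
  "force": 50
}}

```text
clock: 4.75
ee_pos: [0.6441, 0.2326, 0.0763]
ee_rot: [[-0.743, 0.669, 0.0], [0.669, 0.743, -0.001], [-0.001, -0.0, -1.0]]
ft_force: [-2.5, -1.9, 7.8]
width: 0.0334
gripper_force: 52.8
```

```bash
python3 - <<'E'
from h import *
s=env.get_state(); print(s["width"],s["gripper_force"],s["ft_force"],s["wrist_torque"])
a=env.get_image("side")[0]; b=env.get_image("wrist")[0]; t=env.get_image("top")[0]
f=lambda x,n:cv2.resize(x[...,::-1],n,interpolation=cv2.INTER_CUBIC)
cv2.imwrite("pics/g1.png",np.vstack([np.hstack([f(a[180:280,190:320],(400,300)),f(t[130:205,200:300],(400,300))]),np.hstack([f(b,(400,300)),f(b[120:260,150:360],(400,300))])]))
E
```

```text
0.0334453241702006 52.77322118105076 [-2.46731341 -1.93274194  7.83429475] [-0.37495074  0.28618018  0.03142471]
```

View pics/g1.png

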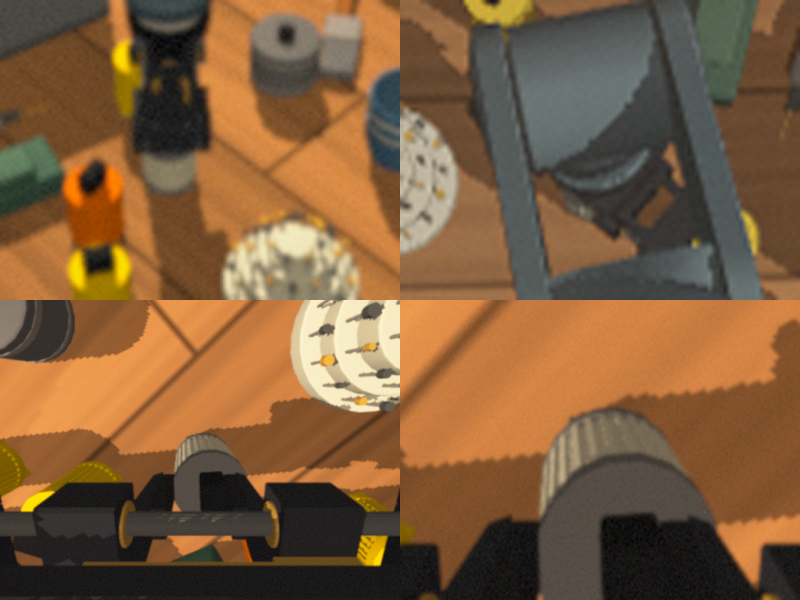

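In the picture the left finger went over the cap's edge and jammed against it, while the right finger pushes on the bar. The cartridge stands about 5 mm off the grip centre. I open, lift and measure again.

Emit:
{"name": "play_rows", "arguments": {
  "rows": [
    [[0,0,0,0],[0,0,-0.2,0],[0,0,-0.4,0],[0,0,-1.5,0],[0,0,-4,0],[0,0,-7,0],[0,0,-10,0],[0,0,-12,0]]
  ],
  "gripper": 0.55
}}

```text
clock: 5.57
ee_pos: [0.6446, 0.2334, 0.1991]
ee_rot: [[-0.743, 0.669, 0.003], [0.669, 0.743, 0.001], [-0.002, 0.003, -1.0]]
ft_force: [0.5, -0.6, 0.9]
width: 0.0486
gripper_force: 0.0
```

Emit:
{"name": "play_rows", "arguments": {
  "rows": [
    [[0,0,-3,0],[0,0,-5,0],[0,0,-5,0],[0,0,-5,0],[0,0,-5,0],[0,0,-5,0]]
  ]
}}

```text
clock: 6.07
ee_pos: [0.6428, 0.2329, 0.2431]
ee_rot: [[-0.743, 0.669, -0.003], [0.669, 0.743, -0.001], [0.002, -0.003, -1.0]]
ft_force: [0.5, -0.6, -0.6]
width: 0.0484
gripper_force: 0.0
```

```bash
python3 bar.py; python3 - <<'E'
from h import *
go(.6467,.2338,.082,48)
p,i,d=load("wrist"); cv2.imwrite("pics/w3.png",cv2.resize(i[100:240,150:360,::-1],(630,420)))
E
```

```text
[251 165  16  29 438]
bar z 0.1002849983787665 rect [647.  234.3] [15.3 29.4] 48.63 mean [646.92017 234.63136]
long ang 139.47966
cap z 0.0765479396758566 ((648.6030883789062, 232.98977661132812), 27.119279861450195)
t 6.1167 q6 -0.66 shift cm [-0.27  0.37 16.1 ] roll 0.0 yang 48.01 pos [0.6428 0.2329 0.243 ] f [ 0.1 -0.2 -0.5]
```

View pics/w3.png

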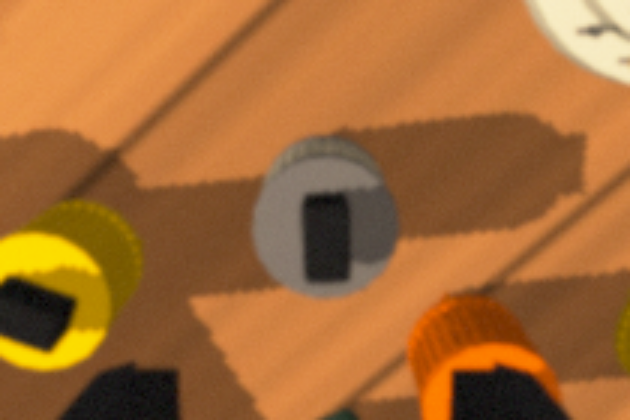

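The cartridge is upright and unmoved, with its bar at crop (326,237). The corrected target is (0.647, 0.2345), yaw 48.8°, slightly higher and with a smaller opening.

```bash
python3 - <<'E'
from h import *
go(.647,.2345,.0815,48.8)
E
```

```text
t 6.1167 q6 -0.66 shift cm [-0.24  0.44 16.15] roll -0.014 yang 48.01 pos [0.6428 0.2329 0.243 ] f [ 0.1 -0.2 -0.5]
```

Emit:
{"name": "play_rows", "arguments": {
  "rows": [
    [[-0.1,0.2,3,-0.014],[-0.2,0.4,6,-0.014],[-0.2,0.4,9,-0.014],[-0.2,0.4,11.5,-0.014],[-0.2,0.4,12,-0.014],[-0.2,0.4,12,-0.014],[-0.2,0.4,12,-0.014],[-0.2,0.4,12,-0.014]]
  ],
  "gripper": 0.42
}}

```text
clock: 6.78
ee_pos: [0.6493, 0.235, 0.1274]
ee_rot: [[-0.753, 0.658, 0.003], [0.658, 0.753, 0.001], [-0.002, 0.003, -1.0]]
ft_force: [0.4, 0.2, 0.7]
width: 0.0373
gripper_force: 0.0
```

```bash
python3 - <<'E'
from h import *
go(.647,.2345,.0815,48.8)
E
```

```text
t 6.7833 q6 -0.68 shift cm [ 0.15 -0.2   4.59] roll 0.0 yang 48.81 pos [0.6493 0.235  0.1274] f [0.4 0.2 0.7]
```

Emit:
{"name": "play_rows", "arguments": {
  "rows": [
    [[0.1,-0.1,1.5,0],[0.15,-0.2,3,0],[0.15,-0.2,4,0],[0.15,-0.2,4.5,0],[0.15,-0.2,4.5,0],[0.15,-0.2,4.5,0]]
  ]
}}

```text
clock: 7.28
ee_pos: [0.6461, 0.2344, 0.081]
ee_rot: [[-0.753, 0.658, 0.001], [0.658, 0.753, 0.0], [-0.001, 0.001, -1.0]]
ft_force: [-0.6, -1.1, -0.3]
width: 0.0371
gripper_force: 0.0
```

Emit:
{"name": "play_rows", "arguments": {
  "rows": [
    [[0,0,0,0],[0,0,0,0],[0,0,0,0],[0,0,0,0],[0,0,0,0],[0,0,0,0],[0,0,0,0],[0,0,0,0]]
  ],
  "gripper": 0,
  "force": 50
}}

```text
clock: 7.95
ee_pos: [0.6461, 0.2343, 0.0809]
ee_rot: [[-0.753, 0.659, 0.001], [0.659, 0.753, 0.0], [-0.001, 0.001, -1.0]]
ft_force: [0.7, -0.0, 4.8]
width: 0.0155
gripper_force: 49.9
```

Emit:
{"name": "play_rows", "arguments": {
  "rows": [
    [[0,0,-2,0],[0,0,-4.5,0],[0,0,-7.5,0],[0,0,-11,0],[0,0,-14.5,0],[0,0,-18,0],[0,0,-20.5,0],[0,0,-22,0]]
  ]
}}

```text
clock: 8.62
ee_pos: [0.6461, 0.2344, 0.3037]
ee_rot: [[-0.753, 0.658, 0.003], [0.658, 0.753, 0.001], [-0.002, 0.003, -1.0]]
ft_force: [0.2, 0.2, -1.6]
width: 0.0153
gripper_force: 49.9
```

```bash
python3 - <<'E'
from h import *
go(.5962,-.0705,.30,-11.46)
E
```

```text
t 8.6167 q6 -0.68 shift cm [-16.31 -26.23   0.33] roll 1.052 yang 48.82 pos [0.6461 0.2344 0.3037] f [ 0.2  0.2 -1.6]
```

Emit:
{"name": "play_rows", "arguments": {
  "rows": [
    [[-1,-1.5,0,0.1],[-3,-4.8,0,0.22],[-5,-8,0,0.34],[-7.1,-11.4,0,0.46],[-9.2,-14.8,0,0.58],[-11.3,-18.2,0,0.7],[-13.4,-21.6,0,0.82],[-15,-24.2,0,0.94]]
  ]
}}

```text
clock: 9.28
ee_pos: [0.5976, -0.0494, 0.299]
ee_rot: [[0.095, 0.995, -0.002], [0.995, -0.095, -0.0], [-0.0, -0.002, -1.0]]
ft_force: [0.6, -0.0, -1.8]
width: 0.0152
gripper_force: 49.9
```

Emit:
{"name": "play_rows", "arguments": {
  "rows": [
    [[-0.7,0.5,0,0.1],[-0.7,0.5,0,0.11],[-0.7,0.5,0,0.11],[-0.7,0.5,0,0.11]]
  ]
}}

```text
clock: 9.62
ee_pos: [0.6031, -0.053, 0.2995]
ee_rot: [[0.193, 0.981, -0.001], [0.981, -0.193, 0.001], [0.001, -0.002, -1.0]]
ft_force: [-0.5, 0.3, -1.1]
width: 0.0158
gripper_force: 49.9
```

```bash
python3 - <<'E'
from h import *
go(.5962,-.0705,.30,-11.46)
p,i,d=grab("wrist"); cv2.imwrite("pics/w4.png",i[...,::-1])
E
```

```text
t 9.6167 q6 -0.09 shift cm [-1.85 -0.34 -0.05] roll 0.006 yang -11.13 pos [ 0.6031 -0.053   0.2995] f [-0.5  0.3 -1.1]
```

View pics/w4.png

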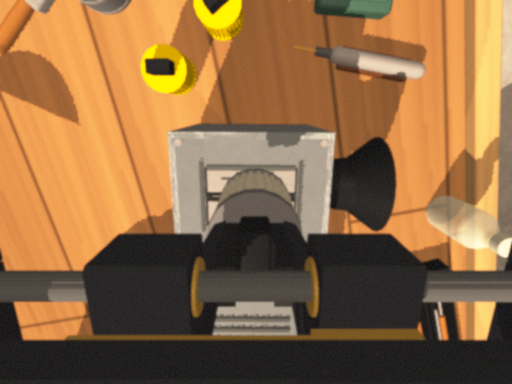

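The cartridge is held upright at (255,215), and the mouth frame is at x 203–300, y 160+. I measure the box edges again from this place of the wrist.

```bash
python3 - <<'E'
from h import *
p,i,d=load("wrist"); W=pts(p,d)
t=(np.abs(W[...,2]-.1624)<.006); t[230:]=0
k,l,s,ce=cv2.connectedComponentsWithStats(t.astype(np.uint8)); t=l==1+s[1:,4].argmax()
def fit(px): return cv2.fitLine(np.array([ray(p,u,v,.162)[:2]*1000 for u,v in px],np.float32),cv2.DIST_HUBER,0,.01,.01).ravel()
ql=fit([(np.where(t[v])[0].min()-.5,v) for v in range(140,225)]);qr=fit([(np.where(t[v])[0].max()+.5,v) for v in range(140,225)])
qf=fit([(u,np.where(t[:,u])[0].min()-.5) for u in range(185,322)])
print([np.degrees(np.arctan2(q[1],q[0]))%180 for q in(ql,qr,qf)])
th=np.radians(78.54);ey=np.array([np.cos(th),np.sin(th)]);ex=np.array([ey[1],-ey[0]])
print("width",ex@(qr-ql)[2:],"bay",ex@(qr+ql)[2:]/2*ex+(ey@qf[2:]-65)*ey)
go(.5957,-.0703,.30,-11.46)
E
```

```text
[np.float32(78.53948), np.float32(78.522285), np.float32(168.66747)]
width 160.26500617644405 bay [596.17289948 -70.61145113]
t 9.6667 q6 -0.09 shift cm [-1.87 -0.39 -0.04] roll 0.006 yang -11.12 pos [ 0.6032 -0.0527  0.2996] f [ 0.8  0.5 -1.8]
```

Emit:
{"name": "play_rows", "arguments": {
  "rows": [
    [[-0.7,-0.2,0,0.006],[-1.5,-0.35,0,0.006],[-1.87,-0.4,1.5,0.006],[-1.87,-0.4,3,0.006],[-1.87,-0.4,4.2,0.006],[-1.87,-0.4,4.7,0.006],[-1.87,-0.4,4.7,0.006],[-1.87,-0.4,4.7,0.006]]
  ]
}}

```text
clock: 10.33
ee_pos: [0.5959, -0.0716, 0.2533]
ee_rot: [[0.202, 0.979, -0.0], [0.979, -0.202, 0.0], [-0.0, -0.0, -1.0]]
ft_force: [0.4, -0.1, -1.7]
width: 0.0157
gripper_force: 49.9
```

```bash
python3 - <<'E'
from h import *
go(.5957,-.0703,.19,-11.46)
E
```

```text
t 10.3333 q6 -0.11 shift cm [ 0.12 -0.04  6.33] roll -0.004 yang -11.66 pos [ 0.5959 -0.0716  0.2533] f [ 0.4 -0.1 -1.7]
```

Emit:
{"name": "play_rows", "arguments": {
  "rows": [
    [[0.1,0,1,-0.004],[0.1,0,2,-0.004],[0.1,0,3,-0.004],[0.1,0,4,-0.004],[0.1,0,5,-0.004],[0.1,0,6,-0.004],[0.1,0,6.5,-0.004],[0.1,0,6.5,-0.004]]
  ]
}}

```text
clock: 11.0
ee_pos: [0.5951, -0.0704, 0.186]
ee_rot: [[0.199, 0.98, -0.003], [0.98, -0.199, 0.001], [0.0, -0.003, -1.0]]
ft_force: [1.4, -0.5, -5.8]
width: 0.0155
gripper_force: 49.9
```

Emit:
{"name": "play_rows", "arguments": {
  "rows": [
    [[0,0,0.5,0],[0,0,1.2,0],[0,0,1.9,0],[0,0,2.6,0],[0,0,3.3,0],[0,0,4,0],[0,0,4.4,0],[0,0,4.4,0]]
  ]
}}

```text
clock: 11.67
ee_pos: [0.5953, -0.0705, 0.1425]
ee_rot: [[0.199, 0.98, -0.002], [0.98, -0.199, 0.001], [0.0, -0.002, -1.0]]
ft_force: [0.6, -0.6, -5.9]
width: 0.0155
gripper_force: 49.9
```

Emit:
{"name": "play_rows", "arguments": {
  "rows": [
    [[0,0,0.5,0],[0,0,1,0],[0,0,1.5,0],[0,0,1.9,0],[0,0,2.3,0],[0,0,2.6,0],[0,0,2.85,0],[0,0,2.85,0]]
  ]
}}

```text
clock: 12.33
ee_pos: [0.5959, -0.0705, 0.115]
ee_rot: [[0.199, 0.98, -0.0], [0.98, -0.199, 0.0], [0.0, -0.0, -1.0]]
ft_force: [1.1, 0.0, -3.5]
width: 0.016
gripper_force: 51.1
```

Emit:
{"name": "play_rows", "arguments": {
  "rows": [
    [[0,0,0.15,0],[0,0,0.25,0],[0,0,0.25,0],[0,0,0.25,0]]
  ]
}}

```text
clock: 12.67
ee_pos: [0.5962, -0.0706, 0.1139]
ee_rot: [[0.199, 0.98, 0.0], [0.98, -0.199, -0.0], [0.0, 0.0, -1.0]]
ft_force: [-1.4, 2.5, 4.1]
width: 0.0155
gripper_force: 50.7
```

It sits home: contact force appears with the origin at about 33 mm. Now I release it with a partial opening and draw out.

Emit:
{"name": "play_rows", "arguments": {
  "rows": [
    [[0,0,-0.2,0],[0,0,-0.2,0],[0,0,-0.2,0],[0,0,-0.2,0],[0,0,-0.2,0],[0,0,-0.2,0]]
  ],
  "gripper": 0.4
}}

```text
clock: 13.17
ee_pos: [0.5961, -0.0708, 0.1152]
ee_rot: [[0.199, 0.98, 0.0], [0.98, -0.199, -0.0], [-0.0, 0.0, -1.0]]
ft_force: [-0.8, -0.9, 1.2]
width: 0.0351
gripper_force: 2.3
```

Emit:
{"name": "play_rows", "arguments": {
  "rows": [
    [[0,0,-0.5,0],[0,0,-1.2,0],[0,0,-2,0],[0,0,-3,0],[0,0,-4,0],[0,0,-5,0],[0,0,-6,0],[0,0,-7,0]]
  ]
}}

```text
clock: 13.83
ee_pos: [0.5967, -0.0706, 0.1876]
ee_rot: [[0.198, 0.98, 0.002], [0.98, -0.198, -0.001], [-0.001, 0.002, -1.0]]
ft_force: [-0.5, -0.3, -0.1]
width: 0.0351
gripper_force: 0.0
```

Emit:
{"name": "play_rows", "arguments": {
  "rows": [
    [[0,0,-2,0],[0,0,-5,0],[0,0,-8,0],[0,0,-11,0],[0,0,-14,0],[0,0,-14,0],[0,0,-14,0],[0,0,-14,0]]
  ]
}}

```text
clock: 14.5
ee_pos: [0.5959, -0.0712, 0.326]
ee_rot: [[0.199, 0.98, 0.001], [0.98, -0.199, -0.001], [-0.0, 0.001, -1.0]]
ft_force: [-0.7, -0.2, -0.8]
width: 0.0355
gripper_force: 0.0
```

```bash
python3 - <<'E'
from h import *
p,i,d=grab("wrist"); W=pts(p,d)
b=env.get_image("side")[0]
cv2.imwrite("pics/w5.png",np.hstack([cv2.resize(i[90:240,160:360,::-1],(400,300)),cv2.resize(b[80:200,130:250,::-1],(400,300))]))
th=np.radians(78.54);ey=np.array([np.cos(th),np.sin(th)]);ex=np.array([ey[1],-ey[0]])
D=W[...,:2]-[.596,-.0705]; x=D@ex;y=D@ey
for n,s in(("a",1),("b",-1)):
  for lo,hi in((.005,.014),(.016,.026)):
    m=(abs(x)<.03)&(s*y>lo)&(s*y<hi)&(W[...,2]>0); m[235:]=0; print(n,lo,m.sum(),np.median(W[m][:,2]))
s=env.get_state(); print(s["clock"],s["ee_pos"],s["ft_force"],s["gripper_force"])
E
```

```text
a 0.005 1136 0.3298996970822011
a 0.016 543 0.1605080071326554
b 0.005 478 0.16048221570432958
b 0.016 446 0.1606518330428097
14.6 [ 0.59534556 -0.07080231  0.32409733] [ 0.21191792 -0.89405269 -0.07370028] 0.0
```

View pics/w5.png

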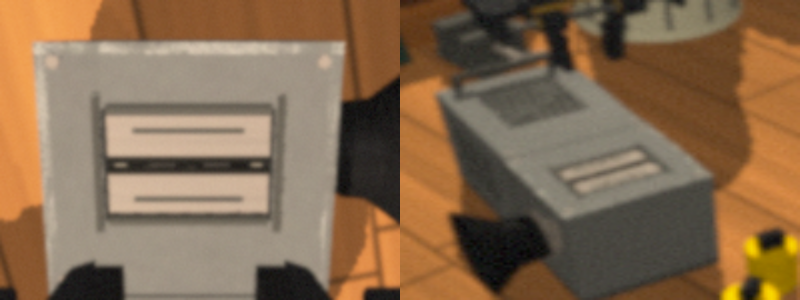

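Both leaves are closed and level at 160.5 mm (left crop 105–270 × 108–213), and the cartridge is out of sight underneath. The gripper is clear.

```bash
python3 -c "
from workcell import env
print(env.hand_in())"
```

```text
the job is handed in; nothing more can be done
None
```

The cartridge is in the filter bay and handed in at 14.6 s: it was seated with the key in the slot and released, both leaves measured level, the gripper was clear, and I touched no bystander, though hand-in returned no verdict.

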